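Shut and bolt the medicine box

TASK

Lock up the medicine box on the vanity: lift the small bottle off the ledge of the box and stand it upright on the floor of the wooden tray beside the jar, then shut the lid with the bolt still drawn back. Then slide the bolt fully home, through the lid's staple into the keeper, and only after that turn the bolt's knob clockwise until it clicks over and stands in line with the bolt. Do not let the bottle fall over, and leave the jar, the soap pump and the tumbler standing where they are.

Things in the scene. Friction and masses are not known exactly. Their poses are not given: they have to be found in the camera images.
- box: white medicine box, fixed, 190 (x) x 240 (y) x 60 mm high. Origin: centre of its underside. Open case at x -35 to 95; along its -x side a solid ledge, x -95 to -35, top at z 60, carrying the steel bolt along the line x = -65. Also on the ledge: two rails 10 high (y -118 to 0), guide bracket at y 4 to 12 (28 high), fixed keeper block at y 85 to 105 (36 wide, 30 high)
- lid_hinge (a point): middle of the lid's hinge line, at box (95, 0, 60) mm; the hinge line runs along the box's y; axes as the box's
- lid (a joint): lid angle, rad: 0 shut, grows as it opens upward about the hinge (1.35 widest). White panel 130 x 240 x 6 mm on a stiff hinge (stays where left; about 4 N at its edge). A steel tongue 34 wide sticks out 53 mm from its free edge at box y 35 to 69, with an arched staple (top 36 mm above the hinge line when shut) that comes down over the bolt's path
- lid_edge (a point): middle of the lid's free edge, on its outer (upper) face, 130 mm from the hinge line; turns with the lid, its axes are the box's when shut
- bolt (a joint): bolt travel, m: 0 drawn back, 0.08 fully home in the keeper; it slides towards the box's +y with about 3 N
- bolt_tip (a point): centre of the front end of the bolt's rod (14 mm diameter); box (-65, 12, 74) mm when drawn back, axes as the box's
- knob (a joint): angle of the bolt's knob, rad: 0 = grip bar across the bolt (along the box's x), 1.4 = turned clockwise seen from above to its stop, almost in line with the bolt. A spring detent (about 0.1 N m) pushes back up to 0.7 and then snaps it on to 1.4
- knob_grip (a point): grip point of the dark knob that rides on the bolt's carriage (block 36 x 32 mm, top 24 above the ledge): on the knob's vertical axis, z 112. The grip bar is 46 long (along this point's x) x 12 thick (along its y), z 90 to 122, on a 34 mm disc
- bottle: small white roll-on bottle, upright, loose, 42 mm diameter up to 74 high, then a 36 mm cap up to 104 high; about 120 g. Origin: centre of its underside. It starts on the ledge, in the way of the bolt and the lid's tongue
- tray: open wooden tray, fixed, 120 (x) x 220 (y) x 35 high, walls and floor 7 thick. Origin: centre of its underside. The jar stands in its -y half; its +y half is free
- jar: cream jar with white lid, 60 mm diameter, 44 high, loose, standing in the tray. Origin: centre of its underside
- pump: white soap pump bottle, 62 mm diameter, 153 high, loose, on the counter. Origin: centre of its underside
- tumbler: white ceramic tumbler, 72 mm diameter, 95 high, loose, on the counter. Origin: centre of its underside

How it is judged:
On the way, in this order (a step that is already met when the one before it is completed fails the run):
1. bottle stands in the tray (z of bottle in the frame of tray below 0.014 m and x of bottle in the frame of tray between -0.04 and 0.04 m and y of bottle in the frame of tray between -0.09 and 0.09 m and angle between bottle's own z axis and vertical below 0.15 rad and value of joint lid above 0.3 rad), for 0.2 s.
2. lid shut while the bolt is still drawn back and its knob unturned (value of joint lid below 0.05 rad and value of joint bolt below 0.025 m and value of joint knob below 0.4 rad), for 0.2 s.
3. bolt slid home under the shut lid, knob not yet turned (value of joint bolt above 0.074 m and value of joint lid below 0.05 rad and value of joint knob below 0.5 rad), for 0.1 s.
4. knob turned past its click (value of joint knob above 1.2 rad and value of joint bolt above 0.072 m), for 0.1 s.
At the end, for the whole second after the job is handed in: The lid is shut (within 0.05 rad), the bolt is home (at least 72 of its 80 mm), its knob is clicked over (beyond 1.2 of 1.4 rad), and the bottle stands upright and at rest on the tray's floor (underside at most 7 mm above it, tilt under 0.15 rad) (all of step 4 and value of joint lid below 0.05 rad and z of bottle in the frame of tray below 0.014 m and x of bottle in the frame of tray between -0.04 and 0.04 m and y of bottle in the frame of tray between -0.09 and 0.09 m and angle between bottle's own z axis and vertical below 0.15 rad and linear speed of bottle below 0.03 m/s); the robot touches nothing.
It fails at once if the bottle falls over (angle between bottle's own z axis and vertical above 0.7 rad).
It fails at once if the jar is shoved more than 30 mm or tipped (distance of jar from where it was at the start of the episode above 0.03 m or angle between jar's own z axis and vertical above 0.4 rad).
It fails at once if the soap pump is shoved more than 30 mm or tipped (distance of pump from where it was at the start of the episode above 0.03 m or angle between pump's own z axis and vertical above 0.4 rad).
It fails at once if the tumbler is shoved more than 30 mm or tipped (distance of tumbler from where it was at the start of the episode above 0.03 m or angle between tumbler's own z axis and vertical above 0.4 rad).
It also fails if it takes over 62 s, if anything falls off the work surface, if the arm or the gripper's body presses on something with over 40 N, if the wrist force passes 120 N, or if a joint passes its speed limit or range.

ROBOT

A 7-joint arm with a two-finger parallel gripper is mounted at the origin on the work surface. World frame = base frame: x ahead of the robot, y to its left, z up, the work surface at z = 0. Lengths are in m, angles in rad, forces in N, time in s.
With the tool pointing down it reaches from about 0.425 to 1.025 m from the base axis. Payload 9.4 kg.
Tool frame: the origin (TCP) lies at the very end of the fingers, on their centre line; the grasp point (between the pads) lies 19 mm behind it; z points along the fingers, y is the line along which they close (so a half turn about z gives the same grasp; the last joint's range is limited). The gripper opens to 93 mm and grips with 3 to 60 N. Pads are 15 mm wide; open, the fingers measure 128 mm over their backs; the gripper's body (75 mm by 188 mm) begins 65 mm behind the grasp point.
Start: joints at [-1.26, 0.599, -0.003, 1.599, 0.002, 0.943, -0.08], TCP at [0.274, 0.671, 0.198] pointing down, gripper open.
Joint ranges: [-2.57, 2.57], [-0.35, 1.97], [-1.29, 1.29], [0.11, 2.56], [-1.05, 4.19], [0.11, 1.86], [-2.63, 2.63]. Speed limits (rad/s): [2.22, 2.22, 3.01, 3.01, 3.14, 3.14, 3.14].

INTERFACE

Orientations are given as a rotation vector (axis times angle).
In Python, from workcell import robot gives the robot as it stands. The module is installed in compiled form; this text tells all that it offers.
- The arm moves only by the tool arm_command, never from a script. Its argument "series" is a list of rows, each a list of 7 numbers: the shift along the tool's x, y, z in mm, then the turn, a rotation vector about the tool's x, y, z in rad, then the opening, from -1 (shut) to 1 (fully open). A call has 1 to 5 rows; each row is the pose to reach, as a shift and turn from the pose commanded when the call began, along the tool's axes at that moment; what a row does not reach only later rows make up. A row lasts 1/10 s, in which the tool goes at most 50 mm and 8.59 degrees, less where a joint would pass 70% of its speed; a pose out of reach is approached as far as the arm can. A call with a gripper value outside its range is refused whole. The fingers move at their own pace and stop on an object; "force" is the grip in N (left out, the last holds). Time passes only in rows, so rows that repeat a pose let the fingers close. It gives the time, the measured TCP pose, the force, the opening and the grip force at its end, in the units of the state.
- robot.sense(): the state, without advancing time (a new reading comes with each control period).
- robot.read_camera(name): name is "side" or "top"; returns a dict with "img" (420x560x3 uint8, red, green, blue), "vertical_fov" (degrees; the focal length in pixels is half the picture's height over the tangent of half this angle, whatever the lens; pixels are square), "cx", "cy" (the principal point, pixels), "R" (3x3) and "t" (3): a world point X has camera coordinates R X + t. Camera axes: x right, y down, z forward; pixel columns grow to the right and rows downward; lengths in m; the calibration is good to about 2 mm. A picture is of the moment at which its call begins. There is no depth.
- robot.finish_job(): hands the job in; it is judged then, once.
The state is a dict: "t": time; "qpos": joint angles; "joint_velocities": joint speeds; "joint_efforts": joint torques, N m; "ee_pos": TCP position; "tcp_rot": TCP orientation; "contact_force": force on the tool from outside, world axes, zero at the start; "moment": the same for the moment, N m; "width": finger opening in m; "gripper_force": force on a finger pad.
Only numpy, scipy, OpenCV 4.12 (cv2) and the standard library are available. Lean on these libraries where they do the work, as an engineer would, in place of code of your own. Each camera call takes 0.05 s, during which the arm holds its last target. There are 200 camera calls.

## Working session

There is one attempt and no reset: what is moved stays moved. The work goes in short steps, Python scripts to look and compute and a tool call to move; the robot and the scene stay as the last step left them, time stands still between calls to the robot, and variables do not carry over. Pictures are saved under pics/ and viewed, at most 10 in all, crops included, and the job is handed in when it is done.

Besides the shell and the picture viewer there is one more tool, called after "Emit:" as name(argument=value, ...), one argument or row to a line, values as JSON. arm_command: Moves the arm, as the interface text tells. Its arguments: {"type":"object","properties":{"series":{"type":"array"},"force":{"type":"number"}},"required":["series"]}

```bash
mkdir -p pics
python3 - <<'E'
from workcell import robot
import cv2,pickle
s=robot.sense();print(s)
for n in("side","top"):
    c=robot.read_camera(n);pickle.dump(c,open(n+".pkl","wb"))
    cv2.imwrite(f"pics/{n}0.png",cv2.resize(c["img"][:,:,::-1],(800,600),interpolation=cv2.INTER_CUBIC))
    print(n,c["vertical_fov"],c["cx"],c["cy"],c["R"],c["t"])
E
```

```text
{'t': 0.0, 'qpos': array([-1.25968196,  0.60014298, -0.00251961,  1.60012501,  0.00180056,
        0.94292153, -0.07979843]), 'joint_velocities': array([ 1.37364629e-03, -1.20810046e-03, -9.05954913e-04,  6.68384686e-04,
       -8.26088511e-04,  5.86922949e-04,  7.56312335e-05]), 'joint_efforts': array([ 1.24750004e-03, -7.65072155e+01,  1.49810862e+00, -2.52340096e+01,
       -5.22877404e-02,  1.69196486e-02,  1.55197254e-04]), 'ee_pos': array([0.27400467, 0.67065542, 0.1969492 ]), 'tcp_rot': array([-6.05275082e-01, -3.08258049e+00,  2.49426908e-03]), 'contact_force': array([ 0.34180833, -0.48652109,  0.04808212]), 'moment': array([ 0.00140201, -0.03434879, -0.02008357]), 'gripper_force': 0.0, 'width': 0.09308763146409771}
side 51.757559458779454 274.020649411712 209.6364149640968 [[ 0.71349939 -0.70056747 -0.01112807]
 [-0.48245007 -0.47971435 -0.73288203]
 [ 0.50809502  0.52827962 -0.68026472]] [-0.4426509   0.34198765  0.58339495]
top 43.91445547215765 274.3589914272643 205.94833645756626 [[ 0.00942286 -0.99995452 -0.00147507]
 [-0.99025655 -0.00912649 -0.13895565]
 [ 0.13893586  0.00277005 -0.99029751]] [-0.01389506  0.57644397  1.18485912]
```

View pics/side0.png

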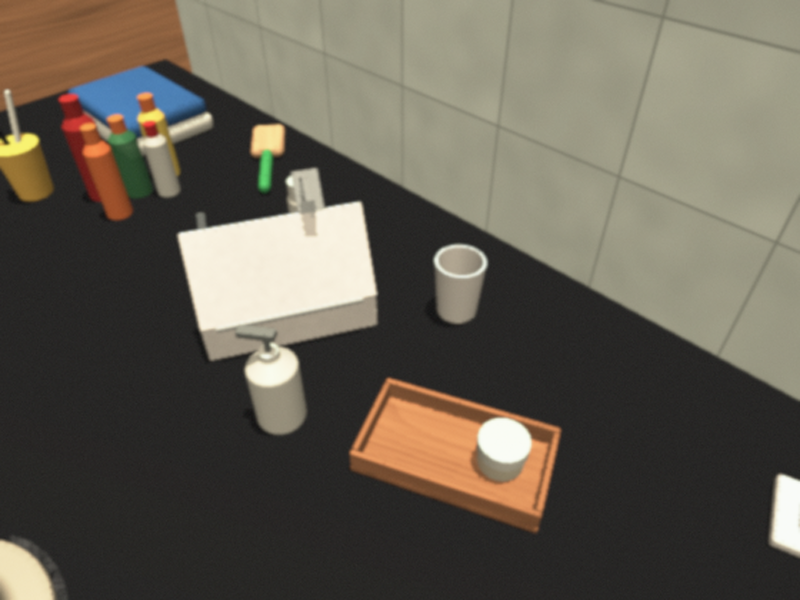

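View pics/top0.png

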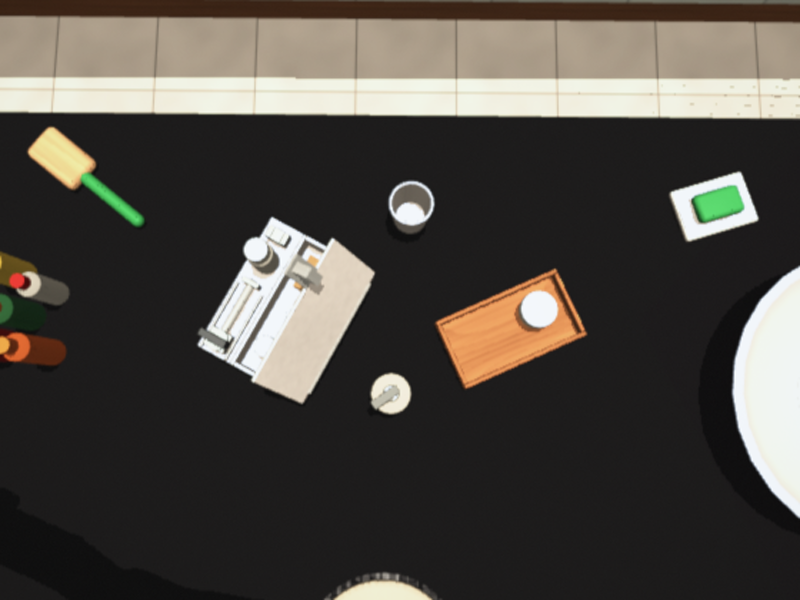

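The side view shows the open lid hiding the bolt, with the pump at (275,390), the tumbler at (460,285) and the tray at (455,450). The top view shows the bottle cap at (257,250), the knob at (214,340), the keeper at (278,235), the tray centre at (511,328), the jar at (539,309), the pump at (390,394) and the tumbler at (410,205). I'll enlarge the top view next.

Run:
```python
import cv2,pickle
im=pickle.load(open("top.pkl","rb"))["img"][:,:,::-1]
def crop(x0,y0,w,h,k,n):
    c=cv2.resize(im[y0:y0+h,x0:x0+w],None,fx=k,fy=k,interpolation=cv2.INTER_CUBIC)
    for i in range(0,w,10):
        cv2.line(c,(i*k,0),(i*k,6 if i%50 else 14),(0,255,255),1)
        if i%20==0: cv2.putText(c,str(x0+i),(i*k,22),0,.4,(0,255,255),1)
    for j in range(0,h,10):
        cv2.line(c,(0,j*k),(6,j*k),(0,255,255),1)
        if j%20==0:cv2.putText(c,str(y0+j),(8,j*k+5),0,.4,(0,255,255),1)
    cv2.imwrite(n,c)
crop(130,145,140,145,4,"pics/box.png")
crop(250,120,170,160,4-0,"pics/tray.png") if 0 else crop(250,120,170,160,3,"pics/tray.png")
```

```text
(no output)
```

View pics/box.png

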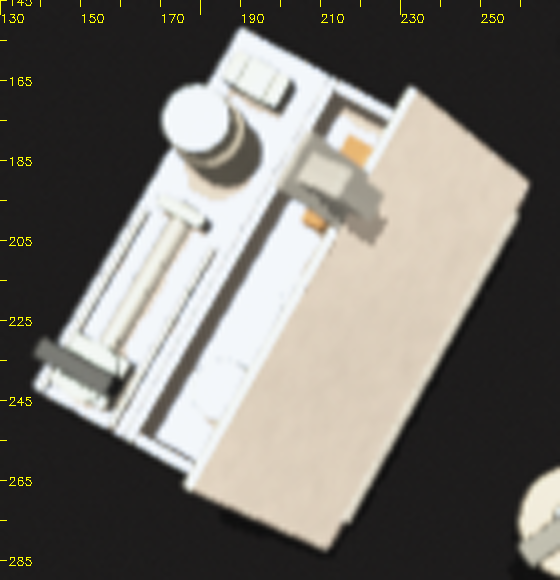

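View pics/tray.png

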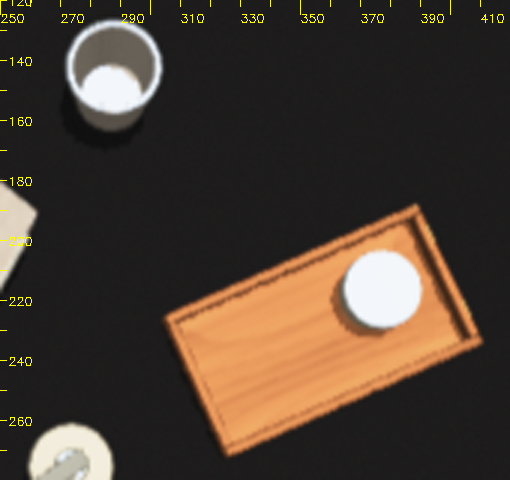

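The box crop shows the ledge corners at (190.2,152) and (138.2,241), the case boundary at (158.7,252.5) and the cap centre at (179.5,174.7). The tray crop gives rim corners at (388.3,188.7), (305.7,226), (326,271.7) and (410.7,233.7), the jar top at (377.3,216.3) and the tumbler rim at (288,142.3).

```bash
cat > h.py <<'E'
import numpy as np,pickle
from scipy.optimize import least_squares
from scipy.spatial.transform import Rotation as Ro
C={n:pickle.load(open(f"{n}.pkl","rb")) for n in("side","top")}
def proj(n,X,C=C):
    c=C[n];p=c["R"]@np.asarray(X,float)+c["t"];f=210/np.tan(np.radians(c["vertical_fov"]/2))
    return np.array([c["cx"]+f*p[0]/p[2],c["cy"]+f*p[1]/p[2]])
def at(n,uv,z,C=C):
    c=C[n];f=210/np.tan(np.radians(c["vertical_fov"]/2))
    d=c["R"].T@np.array([(uv[0]-c["cx"])/f,(uv[1]-c["cy"])/f,1]);o=-c["R"].T@c["t"]
    return o+d*(z-o[2])/d[2]
def W(b,p): # pose x,y,yaw ; point mm
    p=np.asarray(p,float)/1000;c,s=np.cos(b[2]),np.sin(b[2])
    return np.array([b[0]+c*p[0]-s*p[1],b[1]+s*p[0]+c*p[1],p[2]])
def lidp(th,y,r=130,h=0): # hinge(95,0,60)
    return (95-r*np.cos(th)+h*np.sin(th),y,60+r*np.sin(th)+h*np.cos(th))
E
cat > fit.py <<'E'
from h import *
obs=[("top",(190.25,152),(-95,120,60)),("top",(138.25,241),(-95,-120,60)),("top",(158.75,252.5),(-35,-120,60)),("top",(194,164),(-65,95,90))]
lid=[("top",(232.5,167),120),("top",(177.5,267),-120),("side",(126,163),-120),("side",(254,143.5),120)]
def res(b):
    r=[proj(n,W(b,p))-uv for n,uv,p in obs]+[proj(n,W(b,lidp(b[3],y)))-uv for n,uv,y in lid]
    return np.ravel(r)
best=min((least_squares(res,[.75,.15,y,1.],loss="soft_l1") for y in np.arange(-3,3,.7)),key=lambda r:r.cost)
b=best.x;print("box",b);print(res(b).reshape(-1,2).round(1))
tp=[((388.3,188.7),1),((305.7,226),1),((326,271.7),1),((410.7,233.7),1)]
T=[at("top",p,.035) for p,_ in tp];print("tray",np.array(T).round(3),np.mean(T,0), [np.linalg.norm(T[i]-T[(i+1)%4]).round(4) for i in range(4)])
print("yaw long dir", T[1]-T[0])
print("bottle",at("top",(179.5,174.75),.164),"jar",at("top",(377.3,216.3),.044),"tumb",at("top",(288,142.3),.095))
print("pump",at("top",(273.2,275),.1))
print("knob",W(b,(-65,-86,112)), "tip",W(b,(-65,12,74)),at("top",(149.7,235.5),.122))
E
python3 fit.py
```

```text
box [ 0.55109868  0.16272869 -2.06194132  1.07600002]
[[ 0.1 -0.8]
 [-0.2 -0.2]
 [ 1.9  0.9]
 [ 0.2 -0.4]
 [ 1.7 -0.5]
 [-0.3 -0.3]
 [-1.8  0.1]
 [-1.3 -2.6]]
tray [[ 0.621 -0.278  0.035]
 [ 0.53  -0.083  0.035]
 [ 0.424 -0.13   0.035]
 [ 0.515 -0.329  0.035]] [ 0.52258891 -0.20485869  0.035     ] [np.float64(0.2158), np.float64(0.1161), np.float64(0.2184), np.float64(0.1178)]
yaw long dir [-0.09069487  0.19583469  0.        ]
bottle [0.6244379  0.19385172 0.164     ] jar [ 0.55380547 -0.24937042  0.044     ] tumb [ 0.71599765 -0.03845792  0.095     ]
pump [ 0.41507638 -0.00758743  0.1       ]
knob [0.50592078 0.26060595 0.112     ] tip [0.59233654 0.21438563 0.074     ] [0.49761862 0.26199264 0.122     ]
```

```bash
cat > g.py <<'E'
from h import *
from workcell import robot
B=(.5511,.1627,-2.062)
def tgt(p,ang,lift=0):
    """shift (mm) in tool axes and turn about tool z; p world m; ang = wanted world angle (rad) of tool y"""
    s=robot.sense();R=Ro.from_rotvec(s["tcp_rot"]).as_matrix()
    y=R[:,1];a=np.arctan2(y[1],y[0]);d=(ang-a+np.pi)%(2*np.pi)-np.pi
    print("t",round(s["t"],2),"pos",s["ee_pos"].round(4),"q",s["qpos"].round(2),"F",s["contact_force"].round(1),"w",round(s["width"],4),"gf",round(s["gripper_force"],1))
    print("tilt z",R[:,2].round(3),"tooly ang",a.round(3),"shift",(R.T@(np.asarray(p)-s["ee_pos"])*1000).round(1),"turn z",-d, "or", -d-np.sign(-d)*np.pi)
E
python3 - <<'E'
from g import *
a=B[2]+np.pi/2
tgt((.6244,.1939,.2),a)
print(Ro.from_rotvec(robot.sense()["tcp_rot"]).as_matrix().round(3))
E
```

```text
t 0.1 pos [0.274  0.6707 0.197 ] q [-1.26  0.6  -0.    1.6   0.    0.94 -0.08] F [-0.2 -0.8 -0.1] w 0.0927 gf 0.0
tilt z [-0.    -0.001 -1.   ] tooly ang 1.183 shift [-504.7 -308.9   -2.5] turn z 1.674265057610722 or -1.467327595979071
[[-0.926  0.378 -0.   ]
 [ 0.378  0.926 -0.001]
 [-0.    -0.001 -1.   ]]
```

Emit:
arm_command(
  series=[
    [0,0,-40,0,0,0,1],
    [0,0,-80,0,0,0,1],
    [0,0,-120,0,0,0,1],
    [0,0,-160,0,0,0,1],
    [0,0,-180,0,0,0,1],
  ],
  force=20,
)

```text
t: 0.6
ee_pos: [0.2745, 0.6718, 0.3816]
tcp_rot: [0.605, 3.082, 0.006]
contact_force: [-0.1, -0.2, -1.0]
width: 0.0929
gripper_force: 0.0
```

Emit:
arm_command(
  series=[
    [-34,-21,0,0,0,0.12,1],
    [-68,-42,0,0,0,0.24,1],
    [-102,-63,0,0,0,0.36,1],
    [-136,-84,0,0,0,0.48,1],
    [-170,-105,0,0,0,0.6,1],
  ],
)

```text
t: 1.1
ee_pos: [0.3924, 0.5081, 0.3775]
tcp_rot: [-1.496, -2.762, 0.001]
contact_force: [0.2, 0.4, -0.8]
width: 0.0928
gripper_force: 0.0
```

```bash
python3 -c "
from g import *
tgt((.6244,.1939,.2),B[2]+np.pi/2)"
```

```text
t 1.1 pos [0.3924 0.5081 0.3775] q [-1.12  0.36  0.18  1.58 -0.07  1.22 -0.36] F [ 0.2  0.4 -0.8] w 0.0928 gf 0.0
tilt z [-0. -0. -1.] tooly ang 0.578 shift [-389.8   22.7  177.6] turn z 1.0693163184149097 or -2.0722763351748834
```

Emit:
arm_command(
  series=[
    [-40,2,0,0,0,0,1],
    [-80,5,0,0,0,0,1],
    [-120,7,0,0,0,0,1],
    [-160,9,0,0,0,0,1],
    [-195,11,0,0,0,0,1],
  ],
)

```text
t: 1.6
ee_pos: [0.5093, 0.3508, 0.3777]
tcp_rot: [1.49, 2.765, -0.001]
contact_force: [0.4, 0.5, -0.1]
width: 0.0933
gripper_force: 0.0
```

Emit:
arm_command(
  series=[
    [-40,2,0,0,0,0.12,1],
    [-80,5,0,0,0,0.24,1],
    [-120,7,0,0,0,0.36,1],
    [-160,9,0,0,0,0.48,1],
    [-195,12,0,0,0,0.6,1],
  ],
)

```text
t: 2.1
ee_pos: [0.6265, 0.1946, 0.3776]
tcp_rot: [2.247, 2.196, -0.001]
contact_force: [0.4, 0.0, 1.0]
width: 0.093
gripper_force: 0.0
```

Emit:
arm_command(
  series=[
    [0,0,30,0,0,0.12,1],
    [0,0,60,0,0,0.24,1],
    [0,0,90,0,0,0.36,1],
    [0,0,120,0,0,0.47,1],
    [0,0,140,0,0,0.47,1],
  ],
)

```text
t: 2.6
ee_pos: [0.6246, 0.1967, 0.2353]
tcp_rot: [-2.694, -1.615, 0.004]
contact_force: [-0.4, 0.5, -0.0]
width: 0.0929
gripper_force: 0.0
```

```bash
python3 -c "
from g import *
import cv2
tgt((.6244,.1939,.1),B[2]+np.pi/2)
c=robot.read_camera('side');cv2.imwrite('pics/s1.png',cv2.resize(c['img'][60:280,60:350,::-1],None,fx=2.7,fy=2.7,interpolation=2))"
```

```text
t 2.6 pos [0.6246 0.1967 0.2353] q [-0.71  0.51  0.49  1.75 -0.29  0.95 -0.6 ] F [-0.4  0.5 -0. ] w 0.0929 gf 0.0
tilt z [-0.002 -0.001 -1.   ] tooly ang -0.491 shift [ -2.3   1.3 135.3] turn z 0.0005661463539436973 or -3.1410265072358494
```

View pics/s1.png

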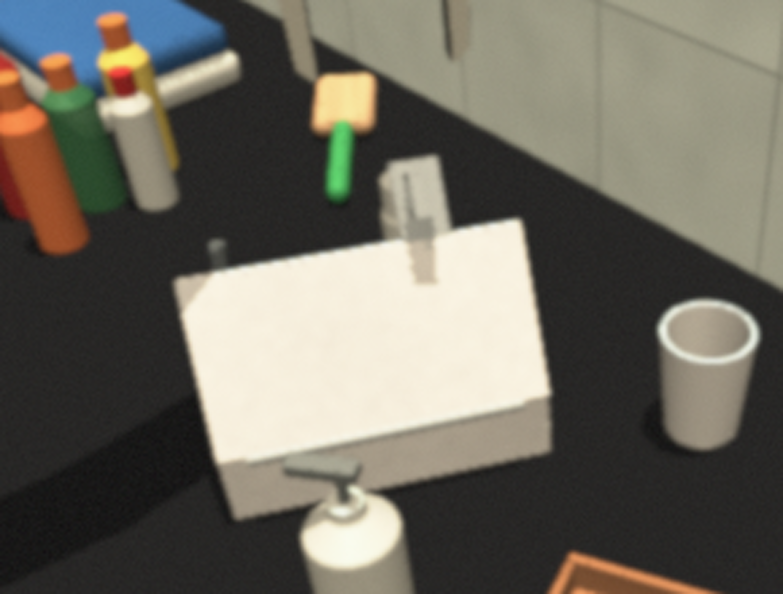

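The fingers hang clear above the box at (300,30) and (455,30) in the crop, and the bottle is hidden behind the lid and tongue. Next I descend and grip.

Emit:
arm_command(
  series=[
    [-2,1,40,0,0,0,1],
    [-2,1,75,0,0,0,1],
    [-2,1,105,0,0,0,1],
    [-2,1,125,0,0,0,1],
    [-2,1,135,0,0,0,1],
  ],
)

```text
t: 3.15
ee_pos: [0.6249, 0.1945, 0.1013]
tcp_rot: [-2.691, -1.621, 0.004]
contact_force: [0.0, 0.5, 0.4]
width: 0.093
gripper_force: 0.0
```

Emit:
arm_command(
  series=[
    [0,0,0,0,0,0,0.2],
    [0,0,0,0,0,0,0],
    [0,0,0,0,0,0,-1],
    [0,0,0,0,0,0,-1],
    [0,0,0,0,0,0,-1],
  ],
  force=15,
)

```text
t: 3.65
ee_pos: [0.626, 0.1947, 0.1037]
tcp_rot: [2.691, 1.621, 0.002]
contact_force: [0.7, -0.3, -0.4]
width: 0.0576
gripper_force: 0.0
```

Emit:
arm_command(
  series=[
    [0,0,0,0,0,0,-1],
    [0,0,0,0,0,0,-1],
    [0,0,0,0,0,0,-1],
    [0,0,0,0,0,0,-1],
  ],
)

```text
t: 4.05
ee_pos: [0.6259, 0.1945, 0.103]
tcp_rot: [2.691, 1.62, 0.001]
contact_force: [1.3, -0.3, 1.4]
width: 0.0416
gripper_force: 15.0
```

Emit:
arm_command(
  series=[
    [0,0,-15,0,0,0,-1],
    [0,0,-45,0,0,0,-1],
    [0,0,-85,0,0,0,-1],
    [0,0,-125,0,0,0,-1],
    [0,0,-165,0,0,0,-1],
  ],
)

```text
t: 4.55
ee_pos: [0.6252, 0.1942, 0.2702]
tcp_rot: [2.692, 1.62, -0.001]
contact_force: [0.1, 0.5, -2.6]
width: 0.0415
gripper_force: 15.0
```

Emit:
arm_command(
  series=[
    [0,0,-20,0,0,0,-1],
    [0,0,-40,0,0,0,-1],
    [0,0,-45,0,0,0,-1],
    [0,0,-45,0,0,0,-1],
  ],
)

```text
t: 4.95
ee_pos: [0.6257, 0.1945, 0.3136]
tcp_rot: [-2.691, -1.62, -0.002]
contact_force: [1.0, -0.3, -2.3]
width: 0.0412
gripper_force: 15.0
```

```bash
python3 -c "
from g import *
tgt((.5037,-.164,.055),B[2]+np.pi/2)"
```

```text
t 4.95 pos [0.6257 0.1945 0.3136] q [-0.73  0.45  0.53  1.66 -0.25  1.1  -0.63] F [ 1.  -0.3 -2.3] w 0.0412 gf 15.0
tilt z [ 0.001  0.001 -1.   ] tooly ang -0.487 shift [-374.1   59.8  258.3] turn z 0.00421328527715481 or -3.1373793683126383
```

Emit:
arm_command(
  series=[
    [-10,2,0,0,0,0,-1],
    [-30,5,0,0,0,0,-1],
    [-60,10,0,0,0,0,-1],
    [-92,15,0,0,0,0,-1],
    [-125,20,0,0,0,0,-1],
  ],
)

```text
t: 5.45
ee_pos: [0.5832, 0.0717, 0.3119]
tcp_rot: [2.692, 1.619, -0.003]
contact_force: [0.4, -0.6, -1.0]
width: 0.0413
gripper_force: 15.0
```

Emit:
arm_command(
  series=[
    [-35,6,0,0,0,0,-1],
    [-70,11,0,0,0,0,-1],
    [-105,17,0,0,0,0,-1],
    [-140,22,0,0,0,0,-1],
    [-170,27,0,0,0,0,-1],
  ],
)

```text
t: 5.95
ee_pos: [0.5265, -0.0915, 0.3122]
tcp_rot: [-2.693, -1.617, 0.002]
contact_force: [0.3, 1.2, -1.6]
width: 0.0416
gripper_force: 15.0
```

Emit:
arm_command(
  series=[
    [-30,5,0,0,0,0,-1],
    [-55,9,10,0,0,0,-1],
    [-70,12,30,0,0,0,-1],
    [-79,13,60,0,0,0,-1],
    [-79,13,90,0,0,0,-1],
  ],
)

```text
t: 6.45
ee_pos: [0.5012, -0.1669, 0.2219]
tcp_rot: [2.694, 1.615, -0.001]
contact_force: [0.5, 0.0, -1.9]
width: 0.0416
gripper_force: 15.0
```

```bash
python3 -c "
from g import *
import cv2
tgt((.5037,-.164,.055),B[2]+np.pi/2)
c=robot.read_camera('side');cv2.imwrite('pics/s2.png',cv2.resize(c['img'][130:390,160:430,::-1],None,fx=2.3,fy=2.3,interpolation=2))"
```

```text
t 6.45 pos [ 0.5012 -0.1669  0.2219] q [-0.21  0.37  0.57  2.05 -0.28  0.8   0.04] F [ 0.5  0.  -1.9] w 0.0416 gf 15.0
tilt z [-0.    -0.001 -1.   ] tooly ang -0.491 shift [  3.8   0.8 166.9] turn z 0.00035660804351023145 or -3.141236045546283
```

View pics/s2.png

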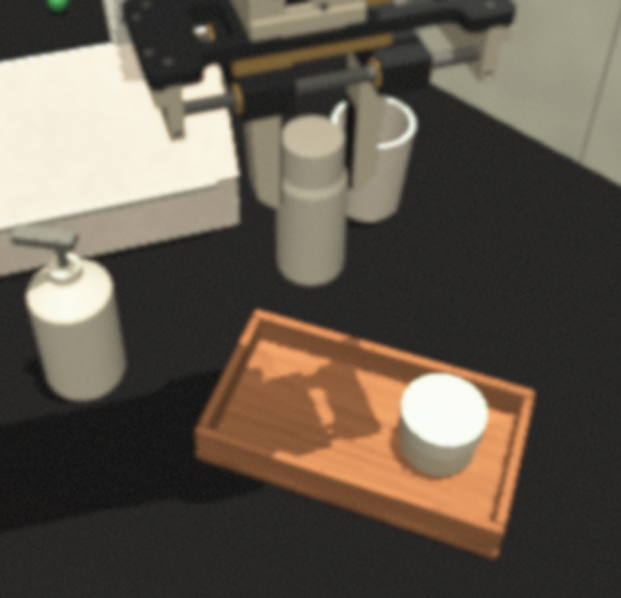

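The bottle hangs upright in the grip with its foot at (310,270), above the free half of the tray. The jar is at (443,420) and the pump is well clear, so I lower it.

Emit:
arm_command(
  series=[
    [3,1,40,0,0,0,-1],
    [3,1,80,0,0,0,-1],
    [3,1,115,0,0,0,-1],
    [3,1,140,0,0,0,-1],
    [3,1,155,0,0,0,-1],
  ],
)

```text
t: 7.0
ee_pos: [0.5041, -0.1624, 0.0663]
tcp_rot: [-2.69, -1.619, 0.004]
contact_force: [1.0, 0.6, -1.2]
width: 0.0414
gripper_force: 15.0
```

Emit:
arm_command(
  series=[
    [0,0,5,0,0,0,-1],
    [0,0,10,0,0,0,-1],
    [0,0,14,0,0,0,-1],
    [0,0,16,0,0,0,-1],
    [0,0,16,0,0,0,-1],
  ],
)

```text
t: 7.5
ee_pos: [0.5062, -0.1619, 0.0522]
tcp_rot: [2.691, 1.62, 0.001]
contact_force: [0.4, -0.4, -1.1]
width: 0.0413
gripper_force: 15.0
```

Emit:
arm_command(
  series=[
    [0,0,1,0,0,0,-1],
    [0,0,2,0,0,0,-1],
    [0,0,3,0,0,0,-1],
    [0,0,3,0,0,0,-1],
  ],
)

```text
t: 7.9
ee_pos: [0.5068, -0.1621, 0.0496]
tcp_rot: [2.691, 1.62, 0.002]
contact_force: [0.2, 1.0, 7.7]
width: 0.0413
gripper_force: 15.0
```

Contact with the tray floor, so I release slowly and rise.

Emit:
arm_command(
  series=[
    [0,0,0,0,0,0,0.0],
    [0,0,0,0,0,0,0.1],
    [0,0,0,0,0,0,0.3],
    [0,0,0,0,0,0,0.5],
    [0,0,0,0,0,0,0.5],
  ],
)

```text
t: 8.4
ee_pos: [0.5059, -0.1619, 0.0488]
tcp_rot: [-2.691, -1.62, 0.0]
contact_force: [-0.3, 0.4, 0.1]
width: 0.0681
gripper_force: 0.0
```

Emit:
arm_command(
  series=[
    [0,0,-20,0,0,0,0.5],
    [0,0,-50,0,0,0,0.5],
    [0,0,-90,0,0,0,0.5],
    [0,0,-130,0,0,0,0.5],
    [0,0,-170,0,0,0,0.5],
  ],
)

```text
t: 8.9
ee_pos: [0.5055, -0.1619, 0.2203]
tcp_rot: [-2.691, -1.62, 0.001]
contact_force: [0.9, -0.5, -0.9]
width: 0.0693
gripper_force: 0.0
```

```bash
python3 -c "
from g import *
import cv2
tgt(W(B,(47,-30,240)),B[2]+np.pi/2)
c=robot.read_camera('side');cv2.imwrite('pics/s3.png',cv2.resize(c['img'][130:390,160:430,::-1],None,fx=2.3,fy=2.3,interpolation=2))"
```

```text
t 8.9 pos [ 0.5055 -0.1619  0.2203] q [-0.23  0.38  0.59  2.04 -0.29  0.8   0.05] F [ 0.9 -0.5 -0.9] w 0.0693 gf 0.0
tilt z [-0.001 -0.    -1.   ] tooly ang -0.487 shift [ 261.3 -141.9  -19.8] turn z 0.003976760992952855 or -3.1376158925968403
```

View pics/s3.png

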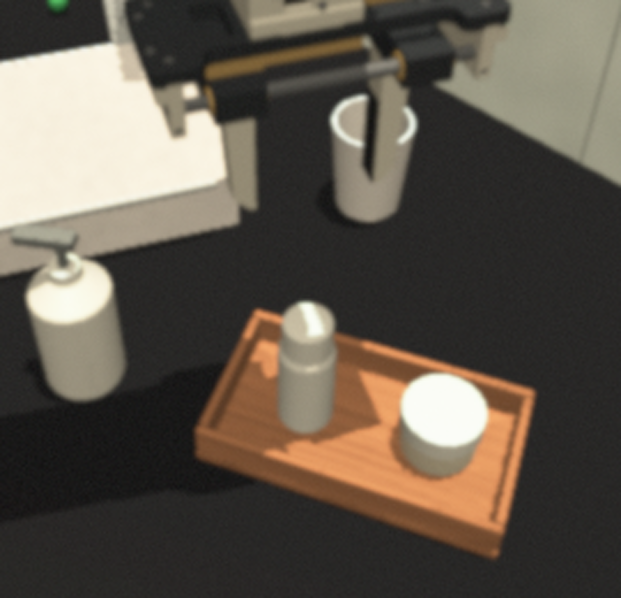

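The bottle stands upright in the tray at (307,425), with the jar untouched. Next is the lid.

Emit:
arm_command(
  series=[
    [0,0,-40,0,0,0,0],
    [40,-24,-40,0,0,0,-0.5],
    [80,-48,-40,0,0,0,-1],
    [120,-72,-40,0,0,0,-1],
    [160,-95,-40,0,0,0,-1],
  ],
)

```text
t: 9.45
ee_pos: [0.4963, 0.0257, 0.2588]
tcp_rot: [-2.692, -1.62, -0.001]
contact_force: [1.6, 0.6, 0.3]
width: 0.0343
gripper_force: 0.0
```

Emit:
arm_command(
  series=[
    [40,-24,0,0,0,0,-1],
    [78,-47,0,0,0,0,-1],
    [78,-47,30,0,0,0,-1],
    [78,-47,60,0,0,0,-1],
    [78,-47,80,0,0,0,-1],
  ],
)

```text
t: 9.95
ee_pos: [0.4909, 0.1154, 0.177]
tcp_rot: [-2.69, -1.622, 0.002]
contact_force: [0.9, 0.0, 0.2]
width: 0.0009
gripper_force: 0.0
```

```bash
python3 -c "
from g import *
tgt(W(B,(70,-30,160)),B[2]+np.pi/2)"
```

```text
t 9.95 pos [0.4909 0.1154 0.177 ] q [-0.71  0.4   0.51  2.14 -0.31  0.67 -0.48] F [0.9 0.  0.2] w 0.0009 gf 0.0
tilt z [-0.001 -0.001 -1.   ] tooly ang -0.485 shift [ 0.1  0.8 17. ] turn z 0.0057782853509280585 or -3.135814368238865
```

Emit:
arm_command(
  series=[
    [5,0,15,0,0,0,-1],
    [12,0,22,0,0,0,-1],
    [20,0,26,0,0,0,-1],
    [28,0,31,0,0,0,-1],
    [36,0,38,0,0,0,-1],
  ],
)

```text
t: 10.45
ee_pos: [0.5097, 0.1475, 0.1412]
tcp_rot: [2.691, 1.62, 0.003]
contact_force: [-0.8, -0.9, 2.7]
width: 0.0006
gripper_force: 0.9
```

Emit:
arm_command(
  series=[
    [7,0,7,0,0,0,-1],
    [14,0,15,0,0,0,-1],
    [20,0,23,0,0,0,-1],
    [25,0,32,0,0,0,-1],
    [29,0,42,0,0,0,-1],
  ],
)

```text
t: 10.95
ee_pos: [0.5226, 0.1728, 0.0981]
tcp_rot: [2.691, 1.621, 0.0]
contact_force: [-0.4, -0.6, 1.7]
width: 0.0006
gripper_force: 0.7
```

Emit:
arm_command(
  series=[
    [3,0,8,0,0,0,-1],
    [5,0,16,0,0,0,-1],
    [5,0,23,0,0,0,-1],
    [5,0,28,0,0,0,-1],
    [5,0,30,0,0,0,-1],
  ],
)

```text
t: 11.45
ee_pos: [0.5244, 0.1764, 0.0683]
tcp_rot: [-2.692, -1.62, 0.001]
contact_force: [-0.4, 0.6, 1.4]
width: 0.0005
gripper_force: 0.6
```

Emit:
arm_command(
  series=[
    [0,0,2,0,0,0,-1],
    [0,0,3,0,0,0,-1],
    [0,0,4,0,0,0,-1],
    [0,0,5,0,0,0,-1],
    [0,0,5,0,0,0,-1],
  ],
)

```text
t: 11.95
ee_pos: [0.5248, 0.1767, 0.0639]
tcp_rot: [2.691, 1.62, 0.0]
contact_force: [-0.0, -0.2, 0.8]
width: 0.0005
gripper_force: 0.3
```

Emit:
arm_command(
  series=[
    [0,0,1,0,0,0,-1],
    [0,0,2,0,0,0,-1],
    [0,0,3,0,0,0,-1],
    [0,0,4,0,0,0,-1],
    [0,0,4,0,0,0,-1],
  ],
)

```text
t: 12.45
ee_pos: [0.5246, 0.1767, 0.0597]
tcp_rot: [2.691, 1.62, -0.0]
contact_force: [-0.0, 1.0, 0.1]
width: 0.0004
gripper_force: 0.2
```

```bash
python3 -c "
from g import *
import cv2
tgt(W(B,(-65,-95,170)),B[2]+np.pi/2)
c=robot.read_camera('side');cv2.imwrite('pics/s4.png',cv2.resize(c['img'][90:270,100:330,::-1],None,fx=3,fy=3,interpolation=2))"
```

```text
t 12.45 pos [0.5246 0.1767 0.0597] q [-0.67  0.62  0.36  2.12 -0.47  0.47 -0.44] F [-0.   1.   0.1] w 0.0004 gf 0.2
tilt z [-0. -0. -1.] tooly ang -0.487 shift [  65.4  -64.8 -110.3] turn z 0.0041534891576757715 or -3.1374391644321173
```

View pics/s4.png

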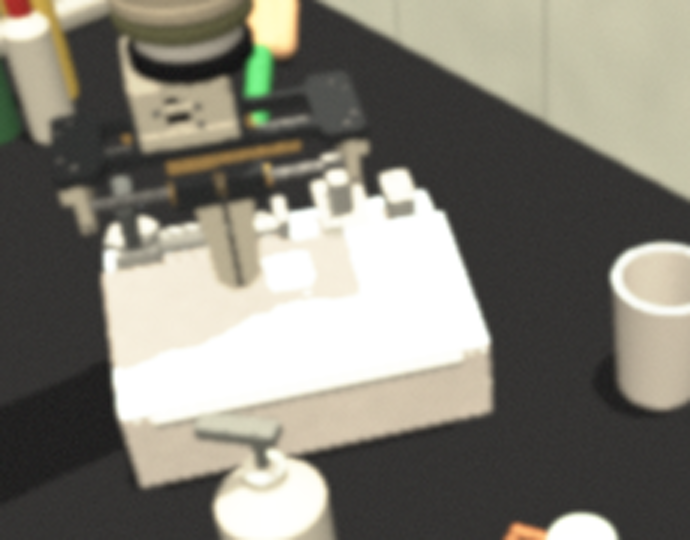

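The lid is almost flat under the fingertips at (238,280), and the staple is over the bolt line at (335,195). There is no firm stop yet, so I press a little further.

Emit:
arm_command(
  series=[
    [0,0,1,0,0,0,-1],
    [0,0,2,0,0,0,-1],
    [0,0,3,0,0,0,-1],
    [0,0,4,0,0,0,-1],
    [0,0,5,0,0,0,-1],
  ],
)

```text
t: 13.0
ee_pos: [0.5247, 0.1768, 0.0548]
tcp_rot: [2.691, 1.62, 0.0]
contact_force: [0.7, 0.9, 0.8]
width: 0.0002
gripper_force: 0.6
```

Emit:
arm_command(
  series=[
    [0,0,1,0,0,0,-1],
    [0,0,2,0,0,0,-1],
    [0,0,3,0,0,0,-1],
  ],
)

```text
t: 13.3
ee_pos: [0.5247, 0.1767, 0.0518]
tcp_rot: [2.691, 1.62, 0.0]
contact_force: [0.0, -0.2, 1.2]
width: 0.0005
gripper_force: 0.6
```

```bash
python3 -c "
from g import *
import cv2
tgt(W(B,(-65,-95,170)),B[2]+np.pi/2)
c=robot.read_camera('side');cv2.imwrite('pics/s5.png',cv2.resize(c['img'][130:250,120:300,::-1],None,fx=4.4,fy=4.4,interpolation=2))
for p in [(-35,-120,60),(-35,120,60),(95,-120,60),(95,120,60),(0,-30,54),(-65,52,96)]: print(p,((proj('side',W(B,p))-(120,130))*4.4).round())"
```

```text
t 13.3 pos [0.5247 0.1767 0.0518] q [-0.66  0.64  0.34  2.13 -0.48  0.45 -0.43] F [ 0.  -0.2  1.2] w 0.0005 gf 0.6
tilt z [ 0. -0. -1.] tooly ang -0.487 shift [  65.4  -64.8 -118.3] turn z 0.0041927351808768165 or -3.1373999184089163
(-35, -120, 60) [ 72. 257.]
(-35, 120, 60) [561. 166.]
(95, -120, 60) [ 89. 443.]
(95, 120, 60) [629. 333.]
(0, -30, 54) [273. 276.]
(-65, 52, 96) [409.  97.]
```

View pics/s5.png

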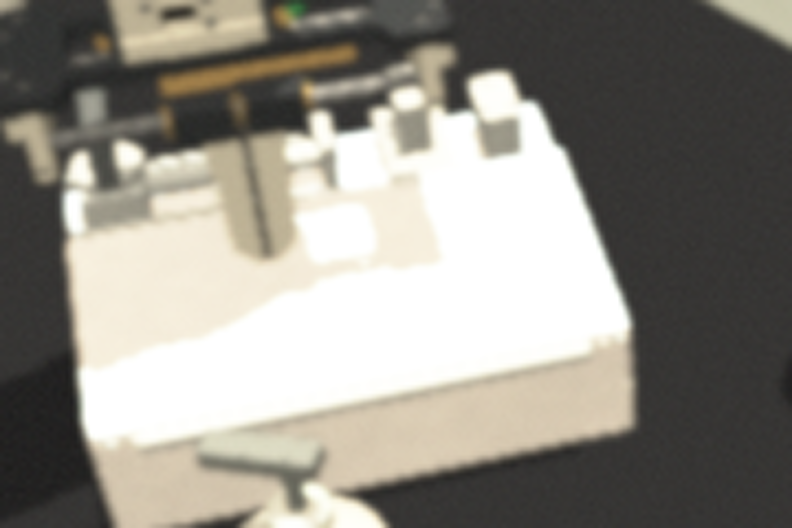

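The lid looks essentially flat, with its free-edge corners at (68,237) and (565,150) and the fingertip at (265,255). The force is still small, so I press a bit more and watch it.

Emit:
arm_command(
  series=[
    [0,0,1,0,0,0,-1],
    [0,0,2,0,0,0,-1],
    [0,0,3,0,0,0,-1],
    [0,0,4,0,0,0,-1],
    [0,0,4,0,0,0,-1],
  ],
)

```text
t: 13.85
ee_pos: [0.5245, 0.1766, 0.0477]
tcp_rot: [2.691, 1.62, -0.001]
contact_force: [0.7, -0.1, 0.1]
width: 0.0002
gripper_force: 0.0
```

```bash
python3 -c "
from g import *
for i in range(3):
  s=robot.sense();print(s['ee_pos'].round(4),s['contact_force'].round(2),s['moment'].round(3),s['joint_efforts'].round(2))
  robot.read_camera('top')"
```

```text
[0.5245 0.1766 0.0477] [ 0.73 -0.15  0.13] [-0.057  0.108  0.026] [ 3.000e-02 -6.363e+01  6.790e+00 -1.182e+01 -4.000e-02 -2.000e-02
  1.000e-02]
[0.5244 0.1765 0.0477] [ 0.66  0.77 -0.29] [-0.068  0.123 -0.001] [-4.000e-02 -6.375e+01  6.770e+00 -1.203e+01 -5.000e-02 -5.000e-02
  1.000e-02]
[0.5244 0.1765 0.0477] [ 0.47 -0.25 -0.19] [-0.035  0.132  0.002] [-3.000e-02 -6.376e+01  6.790e+00 -1.203e+01 -4.000e-02 -4.000e-02
  0.000e+00]
```

Between the last two pictures the free edge dropped about 5 px, so the lid is still closing and the fingertip really is higher than the pose says. I keep pressing.

Emit:
arm_command(
  series=[
    [0,0,1,0,0,0,-1],
    [0,0,2,0,0,0,-1],
    [0,0,3,0,0,0,-1],
    [0,0,4,0,0,0,-1],
    [0,0,5,0,0,0,-1],
  ],
)

```text
t: 14.5
ee_pos: [0.5246, 0.1768, 0.0451]
tcp_rot: [-2.691, -1.619, -0.002]
contact_force: [-9.5, -2.4, 49.7]
width: 0.0005
gripper_force: 24.8
```

```bash
cat > e.py <<'E'
from g import *
import cv2
c=robot.read_camera('side');pickle.dump(c,open(f"now_side.pkl","wb"))
g=c['img'].astype(int).sum(2)
# first bright row going down just at lid corners: columns near left edge/right edge
for col in (140,150,235,245): 
    k=g[140:240,col]; print(col,[140+i for i in np.where(abs(np.diff(k))>90)[0]])
c=robot.read_camera('top');pickle.dump(c,open(f"now_top.pkl","wb"))
E
python3 e.py; python3 -c "
from g import *
for y in(-100,100):
  for z in (60,66,72): print(y,z,proj('side',W(B,(-35,y,z))).round(1),proj('top',W(B,(-35,y,z))).round(1))"
```

```text
140 [np.int64(152), np.int64(153), np.int64(166), np.int64(167), np.int64(175), np.int64(185), np.int64(229), np.int64(230)]
150 [np.int64(146), np.int64(147), np.int64(163), np.int64(164), np.int64(167), np.int64(168), np.int64(184)]
235 [np.int64(145), np.int64(146), np.int64(156), np.int64(165), np.int64(213), np.int64(232), np.int64(233)]
245 [np.int64(160), np.int64(161), np.int64(211), np.int64(230), np.int64(231)]
-100 60 [146.1 186.5] [165.1 245.8]
-100 66 [145.5 184.3] [164.5 245.6]
-100 72 [144.9 182.1] [164.  245.4]
100 60 [238.6 169.4] [208.4 170.6]
100 66 [238.4 167.2] [208.  170.1]
100 72 [238.2 165. ] [207.7 169.5]
```

Emit:
arm_command(
  series=[
    [0,0,-2,0,0,0,-1],
    [0,0,-5,0,0,0,-1],
    [0,0,-25,0,0,0,-1],
    [0,0,-50,0,0,0,-1],
  ],
)

```text
t: 15.0
ee_pos: [0.524, 0.1764, 0.0924]
tcp_rot: [2.692, 1.62, -0.004]
contact_force: [0.2, 0.7, 0.2]
width: 0.0006
gripper_force: 0.0
```

```bash
python3 - <<'E'
from g import *
u=np.array([np.cos(-.49),np.sin(-.49),0])
for z0,p,w,obs in((.2203,(.5055,-.1619),.0693,"(266.5,221),(322,208)"),(.2353,(.6246,.1967),.0929,"(173,89),(228.5,82)")):
  for dz in(0,.018):
    print(obs,[proj('side',np.array([*p,z0+dz])+s*u*(w/2+.008)).round(1) for s in(-1,1)])
E
python3 e.py; python3 -c "
from g import *
tgt(W(B,(-65,-95,170)),B[2]+np.pi/2)"
```

```text
(266.5,221),(322,208) [array([265.4, 226.2]), array([323.4, 213.7])]
(266.5,221),(322,208) [array([265. , 216.8]), array([324.2, 204.3])]
(173,89),(228.5,82) [array([175.6,  97.9]), array([230.9,  89.7])]
(173,89),(228.5,82) [array([174. ,  89.2]), array([230.2,  81.2])]
140 [np.int64(147), np.int64(148), np.int64(185), np.int64(229), np.int64(230)]
150 [np.int64(161), np.int64(162), np.int64(163), np.int64(166), np.int64(183), np.int64(184)]
235 [np.int64(145), np.int64(146), np.int64(147), np.int64(156), np.int64(165), np.int64(213), np.int64(232), np.int64(233)]
245 [np.int64(159), np.int64(160), np.int64(161), np.int64(211), np.int64(230), np.int64(231)]
t 15.1 pos [0.526  0.177  0.0949] q [-0.71  0.57  0.41  2.1  -0.43  0.54 -0.47] F [-0.2  0.2  0.2] w 0.0002 gf 0.0
tilt z [ 0.003  0.001 -1.   ] tooly ang -0.487 shift [ 64.6 -65.7 -75.1] turn z 0.0039702771350387245 or -3.1376223764547544
```

Run:
```python
from h import *
import cv2
B=(.5511,.1627,-2.062)
im=C["top"]["img"].astype(int)
g=im.sum(2)
sub=g[225:250,135:165];np.set_printoptions(linewidth=200)
print(sub//3)
for y in(-98,-94,-90,-86):
  print(y,[proj("top",W(B,(-65+dx,y,z))).round(1).tolist() for dx,z in((-23,122),(23,122),(-23,90),(23,90))])
```

```text
[[ 28  27  28  29  28  28  28  28  28  28  29  53 139 228 225 216 165 228 246 246 246 242 222 232 241 239 221 182 159 207]
 [ 28  28  28  28  28  28  28  28  28  29  43 113 214 236 229 175 194 243 246 246 245 235 226 239 241 231 199 162 167 229]
 [ 28  28  27  28  28  28  28  27  28  33  84 185 235 233 203 156 229 245 246 245 238 226 235 242 237 214 176 159 206 240]
 [ 28  27  28  29  28  30  33  29  29  48 133 229 233 231 213 178 216 238 245 243 228 229 241 241 226 191 158 179 229 245]
 [ 28  27  28  28  35  54  67  42  36  83 186 237 235 232 239 228 217 220 237 238 224 237 242 233 191 165 154 214 240 246]
 [ 28  28  27  32  54  94 105  83  63 103 206 230 228 238 243 243 239 233 237 237 225 240 238 217 148 146 183 238 246 246]
 [ 28  29  30  40  78 114 120 113 101 106 161 184 210 239 243 244 244 243 243 241 233 231 209 191 143 159 217 244 246 247]
 [ 28  28  31  55 102 118 120 120 119 114 113 124 160 203 230 241 244 244 244 244 241 232 192 154 147 192 228 245 246 247]
 [ 28  29  35  62 105 116 119 120 121 120 119 116 109 123 165 210 239 242 244 244 244 241 227 165 157 183 218 244 24
[... 1551 characters left out ...]
1 203 207 227 222 153  80 109 175 224 164 193 243 242]
 [ 28  28  28  28  28  27  28  28  28  28  32  53  88 146 212 240 237 237 232 230 197 157 128 174 213 201 173 232 243 231]
 [ 28  27  28  28  28  28  28  28  29  28  28  27  30  53 116 196 227 243 245 243 232 228 217 223 228 178 228 244 242 236]
 [ 28  27  28  28  28  28  28  28  28  28  28  28  26  26  39  80 143 202 232 243 245 243 231 232 200 197 243 244 237 244]]
-98 [[138.6, 231.5], [156.8, 241.6], [142.3, 232.8], [160.0, 242.6]]
-94 [[139.6, 229.9], [157.7, 240.0], [143.2, 231.2], [160.9, 241.0]]
-90 [[140.5, 228.3], [158.7, 238.4], [144.2, 229.6], [161.8, 239.5]]
-86 [[141.4, 226.7], [159.6, 236.8], [145.1, 228.1], [162.8, 237.9]]
```

Emit:
arm_command(
  series=[
    [0,0,-30,0,0,0,0.1],
    [0,0,-60,0,0,0,0.1],
    [20,-20,-60,0,0,0,0.1],
    [42,-43,-60,0,0,0,0.1],
    [65,-67,-60,0,0,0,0.1],
  ],
)

```text
t: 15.6
ee_pos: [0.4955, 0.2663, 0.1524]
tcp_rot: [2.692, 1.619, -0.0]
contact_force: [0.7, -0.4, -0.5]
width: 0.0362
gripper_force: 0.0
```

Emit:
arm_command(
  series=[
    [0,0,0,0,0,0,0.1],
    [0,0,0,0,0,0,0.1],
  ],
)

```text
t: 15.8
ee_pos: [0.4953, 0.266, 0.152]
tcp_rot: [2.689, 1.623, -0.002]
contact_force: [-0.1, -0.0, 0.6]
width: 0.0496
gripper_force: 0.0
```

```bash
python3 -c "
from g import *
import cv2
tgt(W(B,(-65,-96,81)),B[2]+np.pi/2)
c=robot.read_camera('side');a=c['img'][60:260,70:290,::-1]
cv2.imwrite('pics/s6.png',cv2.resize(a,None,fx=3,fy=3,interpolation=2))"
```

```text
t 15.8 pos [0.4953 0.266  0.152 ] q [-0.94  0.51  0.5   2.04 -0.37  0.68 -0.68] F [-0.1 -0.   0.6] w 0.0496 gf 0.0
tilt z [-0.001 -0.001 -1.   ] tooly ang -0.485 shift [ 0.3  2.  71. ] turn z 0.00629305079180309 or -3.13529960279799
```

View pics/s6.png

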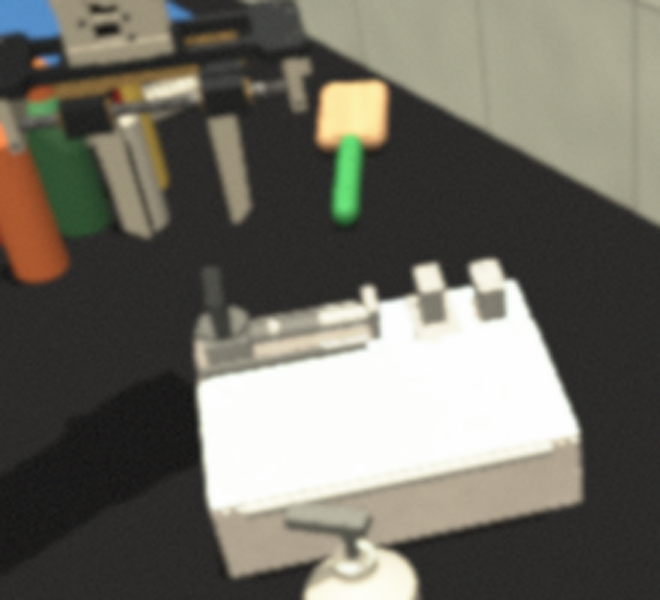

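The lid is flat and shut. The finger tips are at (150,235) and (238,222), the knob bar stands unturned with its top at (212,270), and the staple at (430,270) lines up with the keeper at (488,265).

```bash
python3 -c "
from g import *
for x,y in((-65,-96),(-42,-96),(-88,-96),(-42,-92),(-65,-92)): print(x,y,((proj('side',W(B,(x,y,122)))-(70,60))*3).round(0))
u=np.array([np.cos(-.485),np.sin(-.485),0])
for dz in(0,.015): print(dz,[((proj('side',np.array([.4953,.266,.152+dz])+s*u*.025)-(70,60))*3).round() for s in(-1,1)])
"
```

```text
-65 -96 [212. 282.]
-42 -96 [214. 301.]
-88 -96 [210. 264.]
-42 -92 [220. 300.]
-65 -92 [218. 281.]
0 [array([161., 253.]), array([237., 240.])]
0.015 [array([155., 234.]), array([232., 221.])]
```

Projections agree: the knob is at box (-65,-96) and the true fingertip is about 15 mm above the reported TCP. Next I descend onto the knob.

Emit:
arm_command(
  series=[
    [0,2,25,0,0,0,0.1],
    [0,2,45,0,0,0,0.1],
    [0,2,58,0,0,0,0.1],
    [0,2,66,0,0,0,0.1],
    [0,2,70,0,0,0,0.1],
  ],
)

```text
t: 16.35
ee_pos: [0.4978, 0.2638, 0.0822]
tcp_rot: [2.692, 1.619, -0.001]
contact_force: [-0.3, -0.8, -0.1]
width: 0.051
gripper_force: 0.0
```

Emit:
arm_command(
  series=[
    [0,0,0,0,0,0,-0.2],
    [0,0,0,0,0,0,-0.5],
    [0,0,0,0,0,0,-0.8],
    [0,0,0,0,0,0,-1],
    [0,0,0,0,0,0,-1],
  ],
  force=20,
)

```text
t: 16.85
ee_pos: [0.4977, 0.2648, 0.0832]
tcp_rot: [-2.691, -1.621, -0.001]
contact_force: [-0.5, -0.6, 0.1]
width: 0.0159
gripper_force: 0.0
```

Emit:
arm_command(
  series=[
    [0,0,0,0,0,0,-1],
    [0,0,0,0,0,0,-1],
  ],
)

```text
t: 17.05
ee_pos: [0.4977, 0.2648, 0.0831]
tcp_rot: [-2.691, -1.62, -0.001]
contact_force: [-2.3, 0.6, 4.4]
width: 0.0119
gripper_force: 20.0
```

Emit:
arm_command(
  series=[
    [0,6,0,0,0,0,-1],
    [0,14,0,0,0,0,-1],
    [0,22,0,0,0,0,-1],
    [0,30,0,0,0,0,-1],
    [0,38,0,0,0,0,-1],
  ],
)

```text
t: 17.55
ee_pos: [0.531, 0.247, 0.0831]
tcp_rot: [-2.69, -1.62, 0.001]
contact_force: [-2.4, 1.0, 5.9]
width: 0.0118
gripper_force: 20.0
```

Emit:
arm_command(
  series=[
    [0,8,0,0,0,0,-1],
    [0,16,0,0,0,0,-1],
    [0,24,0,0,0,0,-1],
    [0,31,0,0,0,0,-1],
    [0,36,0,0,0,0,-1],
  ],
)

```text
t: 18.05
ee_pos: [0.5631, 0.23, 0.0831]
tcp_rot: [-2.691, -1.62, 0.0]
contact_force: [-2.2, 0.5, 5.9]
width: 0.012
gripper_force: 20.0
```

Emit:
arm_command(
  series=[
    [0,2,0,0,0,0,-1],
    [0,4,0,0,0,0,-1],
    [0,6,0,0,0,0,-1],
    [0,7,0,0,0,0,-1],
    [0,7,0,0,0,0,-1],
  ],
)

```text
t: 18.55
ee_pos: [0.5662, 0.2283, 0.083]
tcp_rot: [-2.687, -1.62, 0.006]
contact_force: [-9.9, 4.7, 12.2]
width: 0.0116
gripper_force: 20.0
```

```bash
python3 -c "
from g import *
tgt(W(B,(-65,-16,83)),B[2]+np.pi/2); print(robot.sense()['moment'])"
```

```text
t 18.55 pos [0.5662 0.2283 0.083 ] q [-0.74  0.64  0.4   1.98 -0.43  0.61 -0.53] F [-9.9  4.7 12.2] w 0.0116 gf 20.0
tilt z [-0.005  0.002 -1.   ] tooly ang -0.485 shift [-0.   1.6  0. ] turn z 0.00572634889237289 or -3.1358663046974202
[ 0.87891513  2.35915466 -0.01435635]
```

The travel ends at about 78 mm against a firm stop with 11 N, so the bolt is home. I relax slightly, then turn clockwise (+z of the tool).

Emit:
arm_command(
  series=[
    [0,-2,0,0,0,0,-1],
    [0,-2,0,0,0,0.1,-1],
    [0,-2,0,0,0,0.22,-1],
    [0,-2,0,0,0,0.34,-1],
    [0,-2,0,0,0,0.46,-1],
  ],
  force=30,
)

```text
t: 19.05
ee_pos: [0.5661, 0.2284, 0.0831]
tcp_rot: [-2.99, -0.958, 0.003]
contact_force: [-5.2, 2.3, 7.3]
width: 0.0115
gripper_force: 30.0
```

Emit:
arm_command(
  series=[
    [0,0,0,0,0,0.12,-1],
    [0,0,0,0,0,0.24,-1],
    [0,0,0,0,0,0.36,-1],
    [0,0,0,0,0,0.48,-1],
    [0,0,0,0,0,0.6,-1],
  ],
)

```text
t: 19.55
ee_pos: [0.5661, 0.2285, 0.0831]
tcp_rot: [-3.14, -0.031, 0.004]
contact_force: [-5.9, 1.8, 7.9]
width: 0.0119
gripper_force: 30.0
```

Emit:
arm_command(
  series=[
    [0,0,0,0,0,0.1,-1],
    [0,0,0,0,0,0.2,-1],
    [0,0,0,0,0,0.3,-1],
    [0,0,0,0,0,0.35,-1],
    [0,0,0,0,0,0.35,-1],
  ],
)

```text
t: 20.05
ee_pos: [0.5661, 0.2285, 0.0831]
tcp_rot: [-3.099, 0.511, 0.004]
contact_force: [-5.3, 1.1, 9.9]
width: 0.0119
gripper_force: 30.0
```

```bash
python3 -c "
from g import *
tgt(W(B,(-65,-16,83)),B[2]+np.pi/2); print(robot.sense()['moment'])"
```

```text
t 20.05 pos [0.5661 0.2285 0.0831] q [-0.97  0.76  0.81  1.99 -0.82  0.75 -1.56] F [-5.3  1.1  9.9] w 0.0119 gf 30.0
tilt z [-0.002  0.001 -1.   ] tooly ang -1.897 shift [1.8 0.4 0. ] turn z -1.406295264565121 or 1.7352973890246721
[0.55214212 1.55881982 0.10459198]
```

The tool turned 1.41 rad. I release, rise and check numerically.

Emit:
arm_command(
  series=[
    [0,0,0,0,0,0,-0.5],
    [0,0,0,0,0,0,-0.2],
    [0,0,0,0,0,0,0],
    [0,0,0,0,0,0,0],
    [0,0,0,0,0,0,0],
  ],
)

```text
t: 20.55
ee_pos: [0.5675, 0.2275, 0.0828]
tcp_rot: [3.1, -0.51, 0.0]
contact_force: [-0.1, 0.1, 0.2]
width: 0.0447
gripper_force: 0.0
```

Emit:
arm_command(
  series=[
    [0,0,-20,0,0,0,0],
    [0,0,-60,0,0,0,0],
    [0,0,-100,0,0,0,0],
    [0,0,-140,0,0,0,0],
    [0,0,-180,0,0,0,0],
  ],
)

```text
t: 21.05
ee_pos: [0.5672, 0.2274, 0.2644]
tcp_rot: [3.099, -0.511, -0.0]
contact_force: [0.2, 0.5, 0.4]
width: 0.0462
gripper_force: 0.0
```

```bash
python3 -c "
from g import *
import cv2
c=robot.read_camera('side')['img'].astype(int).sum(2)//3
np.set_printoptions(linewidth=250)
P=lambda x,y,z: proj('side',W(B,(x,y,z))).round(1)
print('knob inline ends',P(-65,-39,122),P(-65,7,122),'across',P(-88,-16,122),P(-42,-16,122),'old',P(-65,-96,122))
print(c[140:180:2,134:216:2])
print(robot.sense()['ee_pos'],robot.sense()['contact_force'],robot.sense()['width'])"
```

```text
knob inline ends [168.5 149.4] [190.5 145.7] across [178.2 141.6] [181.  153.6] old [140.6 154.1]
[[ 46  46  43  45  43  45  45  45  44  43  43  45  43  46  45  44  46  46  46  45  45  43  46  46  44  44  44  46  46  47  46  46  45  47  45  46  44  45  45  44  45]
 [ 45  44  45  43  43  44  44  45  43  46  45  46  47  44  47  46  45  46  45  46  47  46  47  44  46  46  45  44  45  48  46  48  45  45  45  45  46  46  45  45  43]
 [ 42  45  45  45  46  45  45  45  45  43  47  47  47  45  46  48  46  45  45  44  46  45  47  46  54  68  81  70  52  46  44  46  45  47  46  46  45  45  45  44  45]
 [ 47  45  45  47  43  44  44  45  45  46  45  44  46  44  46  46  45  43  45  45  46  51  64  93 118 125 131 115  61  44  45  45  47  46  45  45  46  46  50  57  62]
 [ 43  45  45  48  45  47  46  46  44  45  44  45  46  45  47  46  45  48  57  60  70  77  85 114 126 115 100  85  57  49  45  45  44  45  46  45  51 106 156 180 195]
 [ 47  44  46  45  45  43  42  44  44  44  45  47  46  46  44  46  49  66  80  84  79  78  75  81  78  69  69  64  55  45  45  44  46  45  45  46  62 188 241 243 239]

[... 1730 characters left out ...]
9 220 221 220 217 218 213 158 131 129 131 128 144 175 191 220 185 205 252 254 254 254 254 242 245 248 250]
 [101 188 198 203 209 216 218 219 218 217 217 219 219 220 220 220 219 218 217 215 208 169 142 139 148 147 156 183 178 230 251 252 254 254 254 254 254 253 253 253 253]
 [102 205 218 219 219 220 219 219 219 218 218 217 218 217 215 213 209 194 190 179 165 151 144 136 130 133 136 165 204 237 254 254 254 254 254 254 254 254 254 254 254]
 [102 205 219 219 219 218 217 217 216 213 212 203 193 192 180 167 155 145 138 134 134 132 143 155 162 185 194 232 253 254 254 254 254 254 254 254 254 254 254 254 254]]
[0.57026458 0.22701587 0.27046972] [ 4.22556804 -0.05168987  4.74271671] 0.0463898640324338
```

The bar spans columns 168–190, which matches in line with the bolt fully home. I wait briefly, then hand in.

Emit:
arm_command(
  series=[
    [0,0,0,0,0,0,0],
    [0,0,0,0,0,0,0],
    [0,0,0,0,0,0,0],
  ],
)

```text
t: 21.4
ee_pos: [0.5666, 0.2277, 0.2615]
tcp_rot: [3.099, -0.51, -0.003]
contact_force: [-0.1, 0.3, -1.0]
width: 0.0467
gripper_force: 0.0
```

```bash
python3 -c "
from workcell import robot
print(robot.sense()['contact_force']);print(robot.finish_job())"
```

```text
[-0.14090425  0.26409635 -1.03250965]
the job is handed in; nothing more can be done
None
```

The job is handed in at about 21 s; the system returned no verdict. By my own checks the bottle stands upright in the tray, the lid is shut, the bolt is fully home, and its knob is turned in line with the bolt.

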